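# Hang the hooked vial carrier on the sampler's transfer rail

### The arm

A 6-joint arm with a two-finger parallel gripper is mounted at the origin on the work surface. World frame = base frame: x ahead of the robot, y to its left, z up, the work surface at z = 0. Lengths are in m, angles in degrees, forces in N, time in s.
With the tool pointing down it reaches from about 0.2 to 0.875 m from the base axis. Payload 3.4 kg.
Tool frame: the origin (TCP) lies on the mounting face of the last link; the fingertips stand 199 mm ahead of it and the grasp point (between the pads) lies 180 mm ahead of it (ctrl.tcp_to_grasp is the distance from the TCP to the grasp point, in m); z points along the fingers, y is the direction in which the jaws open and shut (so a half turn about z gives the same grasp; the last joint's range is limited). The gripper opens to 94 mm and grips with 3 to 60 N. Pads are 16 mm wide; open, the fingers measure 119 mm over their backs; the gripper's body (75 mm by 177 mm) begins 78 mm behind the grasp point.
Start: joints at [-77.177, 15.808, 86.224, -0, 77.962, -6.933], TCP at [0.194, -0.541, 0.405] pointing down, gripper open.
Joint ranges: [-165.64, 165.64], [-43.16, 119.46], [12.63, 154.43], [-67.54, 247.53], [6.08, 155.33], [-154.97, 154.97]. Speed limits (degrees/s): [147.25, 147.25, 180, 180, 180, 180].

### API

Orientations are given as a 3x3 rotation matrix whose columns are the frame's x, y, z axes.
In Python, from rig import ctrl gives the robot as it stands. The module is installed in compiled form; this text tells all that it offers.
- The arm moves only by the tool jog_arm, never from a script. Its argument "rows" is a list of rows, each a list of 7 numbers: the turn, a rotation vector about the tool's x, y, z in degrees, then the shift along the tool's x, y, z in m, then the gripper command: -1 is fully open, 1 is shut, values between are in proportion. In form: [[ax, ay, az, dx, dy, dz, fingers], ...]. A call has exactly 5 rows; each row shifts and turns the commanded pose from where the row before left it, along the tool's axes as they then stand; what a row does not reach is not made up. A row lasts 1/10 s, in which the tool goes at most 50 mm and 8.59 degrees, less where a joint would pass 70% of its speed; a pose out of reach is approached as far as the arm can. A call with a gripper value outside its range is refused whole. The fingers move at their own pace and stop on an object; "force" is the grip in N (left out, the last holds). Time passes only in rows, so rows that do not move let the fingers close, or fill a call up. It gives the time, the measured TCP pose, the force and the opening at its end, in the units of the state.
- ctrl.get_obs(): the state, without advancing time (a new reading comes with each control period).
- ctrl.camera(name): name is "scene" or "top"; returns the picture (480x640x3 uint8, blue, green, red); there is no depth.
- ctrl.get_calibration(name): a dict with "mtx" (3x3 intrinsics, pixels), "R" (3x3) and "t" (3): a world point X has camera coordinates R X + t. Camera axes: x right, y down, z forward; pixel columns grow to the right and rows downward; lengths in m; the calibration is good to about 2 mm. A picture is of the moment at which its call begins. get_calibration takes no time and is no camera call.
- ctrl.sign_off(): hands the job in, once; it reports no verdict.
Trained networks look in the newest picture that a camera, given by its name, has taken for a name from the list of things; names that differ only in an ending like _2 or _b are one class to them, and where a whole thing is asked for, a point or a joint stands for the part that bears it (a point fixed in the world has none). Each returns a list of dicts, best first, with "p" (0 to 1); they miss things now and then, are a little off and sometimes report something else, mostly with a low value. They report only what shows in the picture. A call takes as long as a camera call. They do not tell look-alikes from the thing itself.
- ctrl.recognise(name, camera): "location" ([x, y, z] in m, in the coordinates of the camera as it stood for that picture, good to about 4 mm: the middle of the surface that is visible of it).
- ctrl.landmark_of(name, camera): "location" ([x, y, z] in m, in the coordinates of the camera as it stood for that picture, good to about 4 mm: a listed point, or the origin of a listed thing).
The state is a dict: "time_s": time; "joint_pos": joint angles; "qd": joint speeds; "tau": joint torques, N m; "ee_pos": TCP position; "eef_rot": TCP orientation; "wrist_force": force on the tool from outside, world axes, zero at the start; "wrist_torque": the same for the moment, N m; "gripper_width": opening from 0.0 (shut) to 1.0 (fully open).
Only numpy, scipy, OpenCV 4.12 (cv2) and the standard library are available. Lean on these libraries where they do the work, as an engineer would, in place of code of your own. Each camera call takes 0.05 s, during which the arm holds its last target.

### The job

Pick up the vial carrier that has the metal hook, lift its hook over the raised lip of the transfer rail in the free bay between the two small stops, and lower it until the hook hangs on the lip with its down-turned end behind it; only then let go, so that the carrier is left hanging still. Leave the carrier without a hook and the jar where they stand.

Things in the scene. Friction and masses are not known exactly. Their poses are not given: they have to be found in the camera images.
- carrier_grip (a point): Centre of the grip tab of the loose hooked carrier, 128 mm above its foot. x: the way the hook points, z up. White block 40 (x) x 64 (y) x 100 mm with 3 amber vials in front; on it a dark steel plate 8 thick, 40 wide (y); on that, mid-block, the tab 28 (x) x 12 (y) x 40 high. The plate runs on to +x as a hook; gap between block and its down-turned end: x = 20 to 52 mm from the tab. 0.25 kg.
- hook_tip (a point): Middle of the lower edge of that hook's down-turned end (6 mm thick, 40 wide, reaching 25 mm below the plate's underside): 55 mm in +x and 53 mm below the grip tab's centre, same axes. The plate's underside, which comes to lie on the lip, is 28 mm below the tab's centre. An identical hooked carrier already hangs fixed on the rail: not this one.
- bay (a point): Middle of the free bay, on top of the fixed rail's lip, 135 mm above the bench. x: square to the rail, away from the robot, to behind the lip; y along it. Lip: 8 mm thick plate (point half-way through); behind it a channel 44 wide, 34 deep. Stops 8 mm high on the lip at y = +-50 mm; a fixed carrier hangs at y = +150. A hung carrier's block is on the -x side and leans up to 14 degrees when let go.
- plain_grip (a point): Centre of the grip tab of the loose carrier without a hook (bystander): same block, vials and tab, but its steel plate ends with the block. The point is 128 mm above its foot. It and the hooked carrier may stand on either side.
- jar_mid (a point): Small amber jar with a white cap (bystander), 56 mm across, 80 mm high, loose on the bench; the point is half-way up.
Things that resemble listed ones, but are neither listed nor needed, are in the scene too. What is shaped like the part that bears carrier_grip but green is not meant.

How it is judged (in metres and radians):
On the way, in this order (a step that is already met when the one before it is completed fails the run):
1. the hook's lower end is lifted above the top of the rail's lip (z of hook_tip in the frame of bay above 0.002 m), for 0.1 s.
2. the hook's end has been lowered behind the lip in the free bay while the gripper still holds the carrier (x of hook_tip in the frame of bay between 0.004 and 0.046 m and z of hook_tip in the frame of bay between -0.034 and -0.012 m and y of hook_tip in the frame of bay between -0.03 and 0.03 m and contact force between the fingers and carrier above 0.5 N), for 0.1 s.
At the end, for the whole second after the job is handed in: The hooked carrier hangs still on the rail, let go: the lower edge of its hook is behind the lip (4 to 46 mm behind the lip's middle), 12 to 34 mm below the lip's top, within 30 mm of the bay's middle along the rail, and the carrier leans less than 20 degrees (x of hook_tip in the frame of bay between 0.004 and 0.046 m and z of hook_tip in the frame of bay between -0.034 and -0.012 m and y of hook_tip in the frame of bay between -0.03 and 0.03 m and angle between carrier_grip's own z axis and vertical below 0.35 rad and contact force between carrier and rail above 0.5 N and linear speed of carrier below 0.02 m/s and angular speed of carrier below 0.2 rad/s); the robot touches nothing.
It fails at once if the carrier without a hook is moved more than 30 mm (distance of plain_grip from where it was at the start of the episode above 0.03 m).
It fails at once if the jar is moved more than 30 mm (distance of jar_mid from where it was at the start of the episode above 0.03 m).
It also fails if it takes over 40 s, if anything falls off the work surface, if the arm or the gripper's body presses on something with over 40 N, if the wrist force passes 120 N, or if a joint passes its speed limit or range.

## Working session

There is one attempt and no reset: what is moved stays moved. The work goes in short steps, Python scripts to look and compute and a tool call to move; the robot and the scene stay as the last step left them, time stands still between calls to the robot, and variables do not carry over. Pictures are saved under pics/ and viewed, and the job is handed in when it is done.

Besides the shell and the picture viewer there is one more tool, called after "Call:" as name(argument=value, ...), one argument or row to a line, values as JSON. jog_arm: Moves the arm, as the interface text tells. Its arguments: {"type":"object","properties":{"rows":{"type":"array","items":{"type":"array","items":{"type":"number"}}},"force":{"type":"number"}},"required":["rows"]}

```bash
mkdir -p pics; cat > h.py <<'E'
import numpy as np, cv2
from rig import ctrl
def w(cam,p):
    c=ctrl.get_calibration(cam); R=np.array(c["R"]);t=np.array(c["t"]).ravel()
    return R.T@(np.array(p)-t)
def pix(cam,X):
    c=ctrl.get_calibration(cam); p=np.array(c["mtx"])@(np.array(c["R"])@np.array(X)+np.array(c["t"]).ravel()); return p[:2]/p[2]
def ray(cam,uv,z):
    c=ctrl.get_calibration(cam); R=np.array(c["R"]);t=np.array(c["t"]).ravel()
    o=-R.T@t; d=R.T@np.linalg.inv(np.array(c["mtx"]))@np.array([uv[0],uv[1],1.]); return o+d*(z-o[2])/d[2]
E
python3 - <<'E'
from h import *
np.set_printoptions(precision=4,suppress=True)
for c in ("scene","top"):
    cv2.imwrite(f"pics/{c}0.png",ctrl.camera(c))
    for n in ("carrier_grip","hook_tip","bay","plain_grip","jar_mid"):
        for d in ctrl.landmark_of(n,c): 
            X=w(c,d["location"]); print(c,n,round(d["p"],2),X,pix(c,X))
o=ctrl.get_obs(); print(o["time_s"],o["ee_pos"],o["eef_rot"],o["gripper_width"],ctrl.tcp_to_grasp)
E
```

```text
scene carrier_grip 0.8 [ 0.3366 -0.2952  0.127 ] [251.7675 125.9762]
scene carrier_grip 0.61 [ 0.4283 -0.2242  0.1222] [255.9298 162.436 ]
scene hook_tip 0.88 [ 0.4786 -0.1956  0.0724] [256.3356 195.3798]
scene bay 0.91 [ 0.6588 -0.0604  0.1345] [261.3264 261.4037]
scene bay 0.65 [0.391  0.0334 0.046 ] [360.3032 214.6112]
scene plain_grip 0.72 [0.4258 0.2378 0.1253] [442.224  241.1966]
scene jar_mid 0.92 [0.3902 0.0286 0.0454] [358.5991 213.7515]
top carrier_grip 0.96 [ 0.4313 -0.2221  0.131 ] [435.4944 274.5964]
top carrier_grip 0.69 [ 0.3368 -0.2932  0.1233] [474.4061 324.6678]
top hook_tip 0.83 [ 0.2802 -0.294   0.0821] [470.1175 353.716 ]
top bay 0.61 [ 0.656  -0.0597  0.1372] [350.0929 162.7454]
top plain_grip 0.88 [0.4269 0.2392 0.1276] [198.7517 276.8572]
top plain_grip 0.28 [0.3923 0.0322 0.0416] [306.1551 296.9065]
top jar_mid 0.67 [0.3936 0.0298 0.0433] [307.2708 296.2449]
0.6 [ 0.1944 -0.5412  0.4047] [[ 0.9412  0.338   0.0001]
 [ 0.338  -0.9412 -0.0001]
 [ 0.      0.0002 -1.    ]] 0.999141468268159 0.1804
```

View pics/scene0.png

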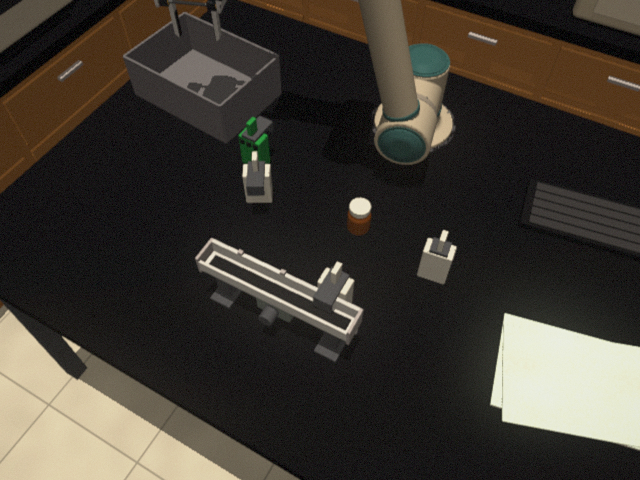

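View pics/top0.png

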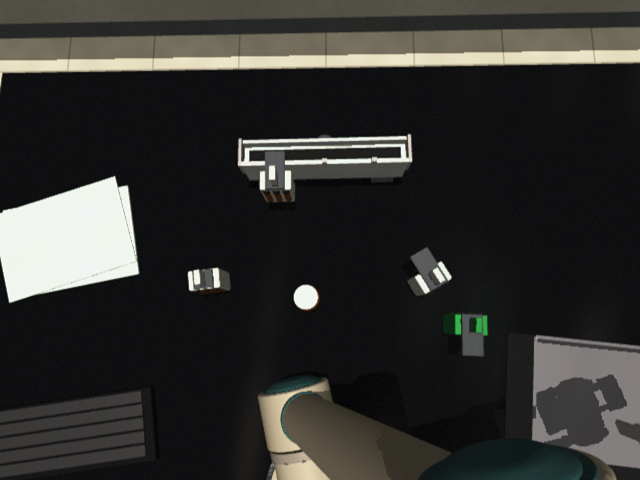

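The top picture shows the white hooked carrier near (430,272) with its hook pointing up-left. The green look-alike is at (466,330), the plain carrier at (208,280) and the jar at (306,297). The bay lies between the two stops at about (325,160) and (375,158). I'll enlarge these areas to measure the hook's direction and the rail.

```bash
python3 - <<'E'
from h import *
a=cv2.imread("pics/top0.png")
c1=cv2.resize(a[230:370,390:500],None,fx=5,fy=5,interpolation=cv2.INTER_CUBIC)[:600]
c2=cv2.resize(a[120:210,230:420],None,fx=4,fy=4,interpolation=cv2.INTER_CUBIC)
cv2.imwrite("pics/c1.png",c1);cv2.imwrite("pics/c2.png",c2)
s=cv2.imread("pics/scene0.png")
cv2.imwrite("pics/c3.png",cv2.resize(s[110:310,190:370],None,fx=3,fy=3,interpolation=cv2.INTER_CUBIC))
E
```

```text
(no output)
```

View pics/c1.png

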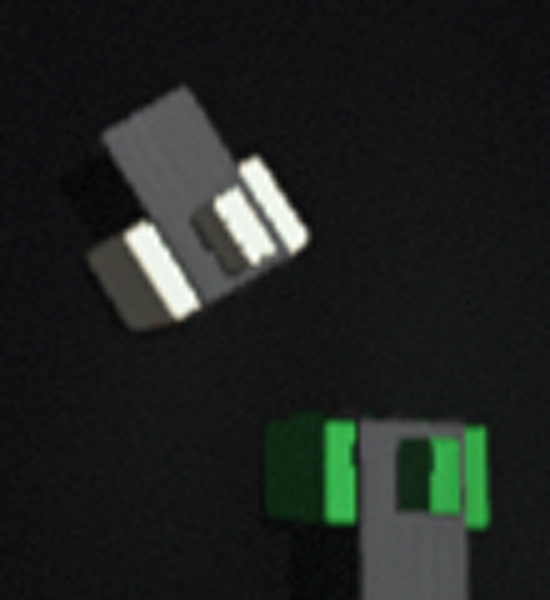

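View pics/c2.png

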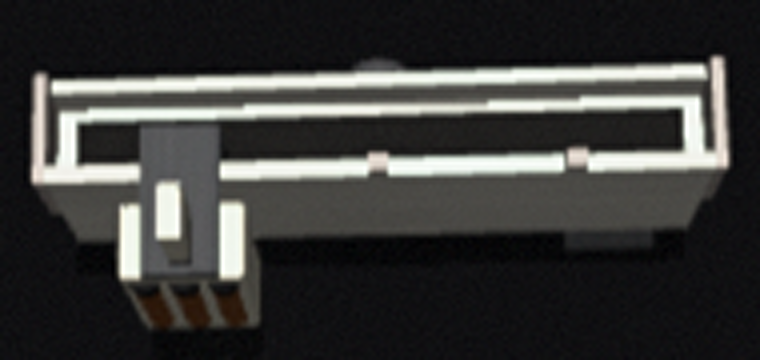

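View pics/c3.png

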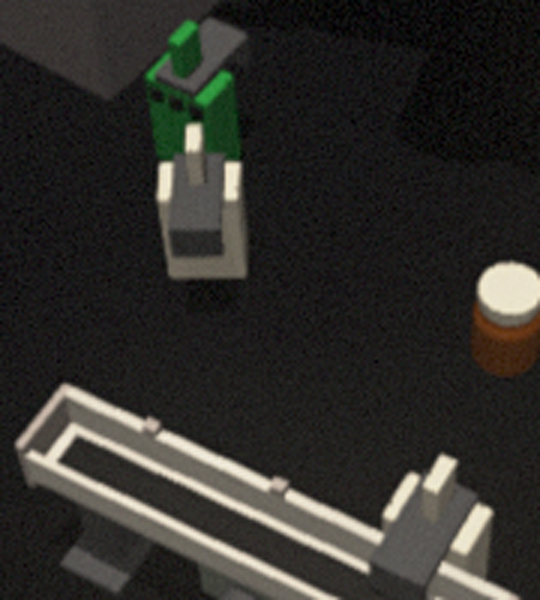

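```bash
python3 - <<'E'
from h import *
np.set_printoptions(precision=4,suppress=True)
f=lambda u,v,z:ray("top",(390+(u+.5)/5-.5,230+(v+.5)/5-.5),z)
g=lambda u,v,z:ray("top",(230+(u+.5)/4-.5,120+(v+.5)/4-.5),z)
def ang(d): return np.degrees(np.arctan2(d[1],d[0]))
A,B,C=f(103,135,.108),f(183,85,.108),f(200,307,.108)
print("plate",A,B,C,"w",np.linalg.norm(A-B),"L",np.linalg.norm(A-C),"ang",ang(A-C),ang(B-A)+90)
T=[f(*p,.148) for p in((215,197),(239,185),(276,251),(250,266))]
print("tab",np.mean(T,0),[np.linalg.norm(T[i]-T[(i+1)%4]) for i in range(4)],ang(T[0]-T[3]),ang(T[1]-T[2]))
m=(A+B)/2; e=(A-C)/np.linalg.norm(A-C); print("grip from plate end",m-e*0.058)
S1,S2=g(377,157,.143),g(578,151,.143)
print("stops",S1,S2,np.linalg.norm(S1-S2),(S1+S2)/2,ang(S1-S2)-90)
P=[g(*p,.135) for p in((220,161),(220,180),(563,153),(563,172),(390,156),(390,176))]
print("lip",P, ang(P[0]-P[2])-90, ang(P[1]-P[3])-90)
# scene stops: c3 /3+(190,110)
h=lambda u,v,z:ray("scene",(190+(u+.5)/3-.5,110+(v+.5)/3-.5),z)
Q1,Q2=h(151,424,.143),h(279,484,.143); print("scene stops",Q1,Q2,np.linalg.norm(Q1-Q2),(Q1+Q2)/2,ang(Q2-Q1)-90)
T=[h(*p,.148) for p in((187,127),(200,127),(188,148),(201,152))]; print("scene tab",np.mean(T,0))
E
```

```text
plate [ 0.4694 -0.1787  0.108 ] [ 0.4896 -0.2112  0.108 ] [ 0.4012 -0.2144  0.108 ] w 0.03817315036410306 L 0.0769443923062835 ang 27.616925797542475 31.836334210808232
tab [ 0.4298 -0.2241  0.148 ] [np.float64(0.010275671746730584), np.float64(0.02804612537028777), np.float64(0.011450007499049775), np.float64(0.028697969985426255)] 24.727703538358316 27.051937623706262
grip from plate end [ 0.4281 -0.2218  0.108 ]
stops [ 0.6625 -0.007   0.143 ] [ 0.6648 -0.1075  0.143 ] 0.10053690139956223 [ 0.6637 -0.0573  0.143 ] 1.2938512957212822
lip [array([0.664 , 0.0728, 0.135 ]), array([0.6539, 0.0727, 0.135 ]), array([ 0.6668, -0.1007,  0.135 ]), array([ 0.6567, -0.1006,  0.135 ]), array([ 0.6659, -0.0135,  0.135 ]), array([ 0.6553, -0.0135,  0.135 ])] 0.9022225654543092 0.9224982236999466
scene stops [ 0.6632 -0.1082  0.143 ] [ 0.6614 -0.0077  0.143 ] 0.10051570997887714 [ 0.6623 -0.058   0.143 ] 1.0502868983491425
scene tab [ 0.4318 -0.2236  0.148 ]
```

The top and scene measurements agree. The carrier grip is at about (0.430, -0.223, 0.128) with its hook at yaw about 28°. The bay is at about (0.661, -0.058, 0.135) with yaw about 1°. I'll move above the tab.

Call:
jog_arm(
  rows=[
    [0,0,0,0.033,-0.022,0,-1],
    [0,0,0,0.033,-0.022,0,-1],
    [0,0,0,0.033,-0.022,0,-1],
    [0,0,0,0.033,-0.022,0,-1],
    [0,0,0,0.033,-0.022,0,-1],
  ],
  force=25,
)

```text
time_s: 1.1
ee_pos: [0.3131, -0.3806, 0.4048]
eef_rot: [[0.941, 0.337, 0.0], [0.337, -0.941, -0.0], [0.0, 0.001, -1.0]]
wrist_force: [-0.4, -0.2, 0.6]
gripper_width: 1.0
```

Call:
jog_arm(
  rows=[
    [0,0,0,0.033,-0.022,0,-1],
    [0,0,0,0.033,-0.022,0,-1],
    [0,0,0,0.033,-0.022,0,-1],
    [0,0,-4,0.033,-0.022,0,-1],
    [0,0,-4,0.031,-0.024,0,-1],
  ],
)

```text
time_s: 1.6
ee_pos: [0.4267, -0.2187, 0.4049]
eef_rot: [[0.884, 0.468, 0.001], [0.468, -0.884, -0.001], [0.001, 0.001, -1.0]]
wrist_force: [0.2, -0.6, -0.7]
gripper_width: 1.002
```

Call:
jog_arm(
  rows=[
    [0,0,0,0,0,0,0],
    [0,0,0,0,0,0,0],
    [0,0,0,0,0,0,0],
    [0,0,0,0,0,0,0],
    [0,0,0,0,0,0,0],
  ],
)

```text
time_s: 2.1
ee_pos: [0.4252, -0.221, 0.4047]
eef_rot: [[0.886, 0.464, -0.0], [0.464, -0.886, -0.0], [-0.0, 0.0, -1.0]]
wrist_force: [-0.7, 0.1, 0.8]
gripper_width: 0.608
```

```bash
python3 - <<'E'
from h import *
np.set_printoptions(precision=4,suppress=True)
for c in ("scene","top"):
    im=ctrl.camera(c); u=pix(c,[.43,-.223,.148]).astype(int)
    x0,y0=max(u[0]-70,0),max(u[1]-60,0)
    cv2.imwrite(f"pics/{c}1.png",cv2.resize(im[y0:y0+120,x0:x0+140],None,fx=5,fy=5,interpolation=cv2.INTER_CUBIC)); print(c,x0,y0)
    for n in ("carrier_grip","hook_tip"):
        for d in ctrl.landmark_of(n,c): 
            X=w(c,d["location"]); print(c,n,round(d["p"],2),X,pix(c,X))
o=ctrl.get_obs(); R=np.array(o["eef_rot"]);p=np.array(o["ee_pos"]);print(o["time_s"],p,R,o["gripper_width"])
print(np.degrees(np.arctan2(R[1,0],R[0,0])), R.T@(np.array([.43,-.223,.134+ctrl.tcp_to_grasp])-p))
E
```

```text
scene 184 95
scene carrier_grip 0.78 [ 0.4268 -0.2281  0.1245] [254.7706 160.7179]
scene carrier_grip 0.78 [ 0.3369 -0.2931  0.1251] [252.503  126.9453]
scene hook_tip 0.63 [ 0.4777 -0.1963  0.0737] [256.2326 194.6812]
scene hook_tip 0.58 [ 0.2839 -0.2897  0.0754] [266.8396 128.866 ]
top 368 214
top carrier_grip 0.78 [ 0.3391 -0.2916  0.1235] [473.5806 323.4376]
top hook_tip 0.66 [ 0.4785 -0.1969  0.077 ] [416.411  254.2669]
top hook_tip 0.62 [ 0.2814 -0.2934  0.0805] [469.5053 353.0254]
2.4 [ 0.4255 -0.2202  0.4047] [[ 0.8852  0.4652  0.    ]
 [ 0.4652 -0.8852 -0.0001]
 [ 0.      0.0001 -1.    ]] 0.4982371248471536
27.722082529053317 [0.0027 0.0045 0.0903]
```

View pics/scene1.png

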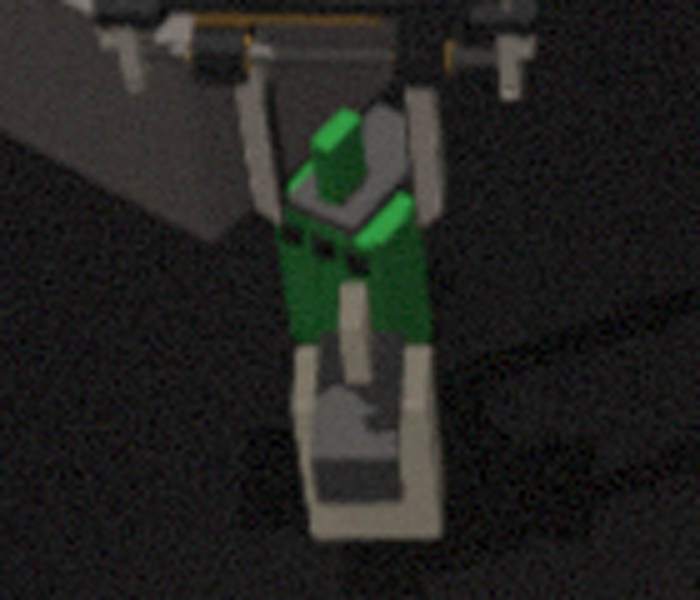

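In the enlarged picture the half-open fingers (columns 260 and 430) straddle the tab (column 355), and the green carrier stands behind. I'll lower onto the tab and close.

Call:
jog_arm(
  rows=[
    [0,0,-0.5,0.003,0.0045,0.02,0],
    [0,0,0,0,0,0.025,0],
    [0,0,0,0,0,0.025,0],
    [0,0,0,0,0,0.02,0],
    [0,0,0,0,0,0,0],
  ],
)

```text
time_s: 2.9
ee_pos: [0.4295, -0.222, 0.3123]
eef_rot: [[0.881, 0.473, -0.005], [0.473, -0.881, 0.003], [-0.003, -0.005, -1.0]]
wrist_force: [-0.4, 0.3, 0.5]
gripper_width: 0.498
```

Call:
jog_arm(
  rows=[
    [0,0,0,0,0,0,0],
    [0,0,0,0,0,0,1],
    [0,0,0,0,0,0,1],
    [0,0,0,0,0,0,1],
    [0,0,0,0,0,0,1],
  ],
)

```text
time_s: 3.4
ee_pos: [0.4305, -0.2227, 0.3152]
eef_rot: [[0.881, 0.473, 0.001], [0.473, -0.881, -0.001], [0.0, 0.001, -1.0]]
wrist_force: [-0.1, -0.1, -1.0]
gripper_width: 0.199
```

Call:
jog_arm(
  rows=[
    [0,0,0,0,0,0,1],
    [0,0,0,0,0,0,1],
    [0,0,0,0,0,0,1],
    [0,0,0,0,0,0,1],
    [0,0,0,0,0,0,1],
  ],
)

```text
time_s: 3.9
ee_pos: [0.4306, -0.2227, 0.3149]
eef_rot: [[0.881, 0.473, 0.001], [0.473, -0.881, -0.001], [0.0, 0.001, -1.0]]
wrist_force: [0.5, -0.1, 2.3]
gripper_width: 0.124
```

The opening of 0.124 (11.7 mm) matches the 12 mm tab, so it is gripped. I'll lift.

Call:
jog_arm(
  rows=[
    [0,0,0,0,0,-0.01,1],
    [0,0,0,0,0,-0.02,1],
    [0,0,0,0,0,-0.02,1],
    [0,0,0,0,0,-0.02,1],
    [0,0,0,0,0,-0.02,1],
  ],
)

```text
time_s: 4.4
ee_pos: [0.4299, -0.2222, 0.4051]
eef_rot: [[0.881, 0.473, -0.002], [0.473, -0.881, 0.001], [-0.001, -0.002, -1.0]]
wrist_force: [0.1, 0.3, -3.4]
gripper_width: 0.124
```

Call:
jog_arm(
  rows=[
    [0,0,0,0,0,-0.02,1],
    [0,0,0,0,0,-0.01,1],
    [0,0,0,0,0,0,1],
    [0,0,0,0,0,0,1],
    [0,0,0,0,0,0,1],
  ],
)

```text
time_s: 4.9
ee_pos: [0.4301, -0.2223, 0.4334]
eef_rot: [[0.881, 0.473, -0.002], [0.473, -0.881, 0.002], [-0.001, -0.002, -1.0]]
wrist_force: [-0.0, -0.0, -3.8]
gripper_width: 0.129
```

```bash
python3 - <<'E'
from h import *
np.set_printoptions(precision=4,suppress=True)
for c in ("scene","top"):
    im=ctrl.camera(c); u=pix(c,[.43,-.223,.228]).astype(int)
    x0,y0=max(u[0]-70,0),max(u[1]-60,0)
    cv2.imwrite(f"pics/{c}2.png",cv2.resize(im[y0:y0+120,x0:x0+140],None,fx=5,fy=5,interpolation=cv2.INTER_CUBIC)); print(c,x0,y0)
    for n in ("carrier_grip","hook_tip"):
        for d in ctrl.landmark_of(n,c): 
            X=w(c,d["location"]); print(c,n,round(d["p"],2),X,pix(c,X))
o=ctrl.get_obs(); R=np.array(o["eef_rot"]);p=np.array(o["ee_pos"]);print(o["time_s"],p,o["gripper_width"],o["wrist_force"])
print(np.degrees(np.arctan2(R[1,0],R[0,0])))
E
```

```text
scene 181 69
scene carrier_grip 0.6 [ 0.3338 -0.2924  0.1281] [253.3199 125.3344]
scene carrier_grip 0.59 [ 0.4268 -0.2229  0.2473] [251.7484 122.3974]
scene hook_tip 0.71 [ 0.4808 -0.1984  0.1922] [249.8952 160.368 ]
scene hook_tip 0.68 [ 0.2812 -0.2912  0.0727] [266.9718 128.7751]
top 378 209
top carrier_grip 0.9 [ 0.3375 -0.2925  0.1243] [474.1835 324.2749]
top carrier_grip 0.46 [ 0.4783 -0.1952  0.1962] [427.3749 245.0967]
top hook_tip 0.79 [ 0.48   -0.1954  0.198 ] [427.6749 244.001 ]
top hook_tip 0.78 [ 0.2846 -0.2943  0.0849] [470.563  351.5318]
5.2 [ 0.4304 -0.2226  0.4343] 0.12633718160741056 [ 0.3172  0.3471 -2.9292]
28.25388222323462
```

View pics/scene2.png

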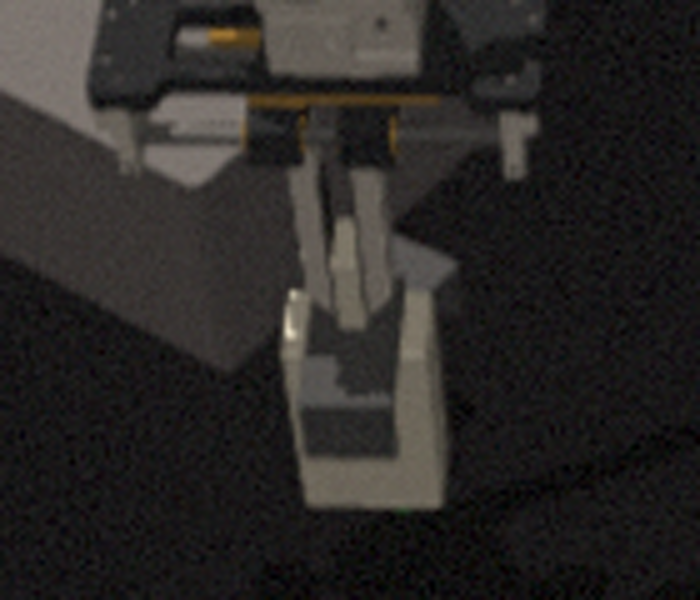

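View pics/top2.png

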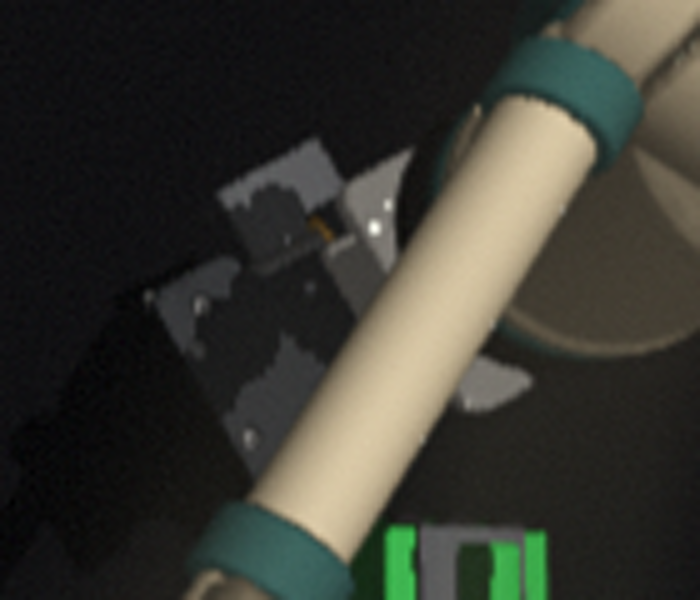

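The carrier is lifted and level, with the tip at about z = 0.195. I'll carry it to above the bay.

Call:
jog_arm(
  rows=[
    [0,0,0,0.02,-0.004,0,1],
    [0,0,0,0.025,-0.005,0,1],
    [0,0,0,0.025,-0.005,0,1],
    [0,0,0,0.025,-0.005,0,1],
    [0,0,0,0.025,-0.005,0,1],
  ],
)

```text
time_s: 5.7
ee_pos: [0.5255, -0.1439, 0.4345]
eef_rot: [[0.881, 0.473, -0.0], [0.473, -0.881, -0.0], [-0.0, -0.0, -1.0]]
wrist_force: [0.5, -0.4, -3.1]
gripper_width: 0.127
```

Call:
jog_arm(
  rows=[
    [0,0,0,0.025,-0.005,0,1],
    [0,0,0,0.025,-0.005,0,1],
    [0,0,0,0.025,-0.005,0,1],
    [0,0,0,0.025,-0.005,0,1],
    [0,0,0,0.015,-0.006,0,1],
  ],
)

```text
time_s: 6.2
ee_pos: [0.6152, -0.0663, 0.4341]
eef_rot: [[0.881, 0.474, 0.0], [0.474, -0.881, 0.0], [0.0, -0.0, -1.0]]
wrist_force: [-0.4, -0.2, -3.0]
gripper_width: 0.129
```

Call:
jog_arm(
  rows=[
    [0,0,4.25,0,0,0,1],
    [0,0,6,0,0,0,1],
    [0,0,6,0,0,0,1],
    [0,0,6,0,0,0,1],
    [0,0,5,0,0,0,1],
  ],
)

```text
time_s: 6.7
ee_pos: [0.6135, -0.0673, 0.4344]
eef_rot: [[1.0, 0.014, -0.001], [0.014, -1.0, -0.0], [-0.001, 0.0, -1.0]]
wrist_force: [-0.2, 0.9, -2.9]
gripper_width: 0.124
```

Call:
jog_arm(
  rows=[
    [0,0,0,0,0,0,1],
    [0,0,0,0,0,0,1],
    [0,0,0,0,0,0,1],
    [0,0,0,0,0,0,1],
    [0,0,0,0,0,0,1],
  ],
)

```text
time_s: 7.2
ee_pos: [0.6137, -0.0673, 0.4347]
eef_rot: [[1.0, 0.018, -0.0], [0.018, -1.0, -0.0], [-0.0, 0.0, -1.0]]
wrist_force: [0.2, 0.3, -2.8]
gripper_width: 0.127
```

```bash
cat > look.py <<'E'
from h import *
import sys
np.set_printoptions(precision=4,suppress=True)
k=sys.argv[1]
for c in ("scene","top"):
    im=ctrl.camera(c); u=pix(c,[.65,-.058,.19]).astype(int)
    x0,y0=max(u[0]-80,0),max(u[1]-60,0)
    cv2.imwrite(f"pics/{c}{k}.png",cv2.resize(im[y0:y0+120,x0:x0+160],None,fx=5,fy=5,interpolation=cv2.INTER_CUBIC)); print(c,x0,y0)
    for n in ("carrier_grip","hook_tip","bay"):
        for d in ctrl.landmark_of(n,c): 
            X=w(c,d["location"])
            if X[0]>.5: print(c,n,round(d["p"],2),X,pix(c,X))
o=ctrl.get_obs(); R=np.array(o["eef_rot"]);p=np.array(o["ee_pos"]);print(o["time_s"],p,o["gripper_width"],o["wrist_force"])
print(np.degrees(np.arctan2(R[1,0],R[0,0])), R.T@(np.array([.630,-.0585,p[2]])-p))
E
python3 look.py 3
```

```text
scene 182 183
scene carrier_grip 0.68 [ 0.6109 -0.064   0.2443] [268.6764 211.1292]
scene hook_tip 0.73 [ 0.6673 -0.0667  0.1914] [253.9106 247.3214]
scene bay 0.56 [ 0.6594 -0.0581  0.134 ] [262.1393 262.2063]
top 270 96
top carrier_grip 0.7 [ 0.6145 -0.0672  0.2523] [357.0754 163.1362]
top bay 0.76 [ 0.6573 -0.0576  0.1386] [349.039  161.9101]
7.6 [ 0.6137 -0.0673  0.4347] 0.1284764678935394 [ 0.2724 -0.1889 -2.9982]
1.0060076938209344 [ 0.0164 -0.0085 -0.    ]
```

View pics/scene3.png

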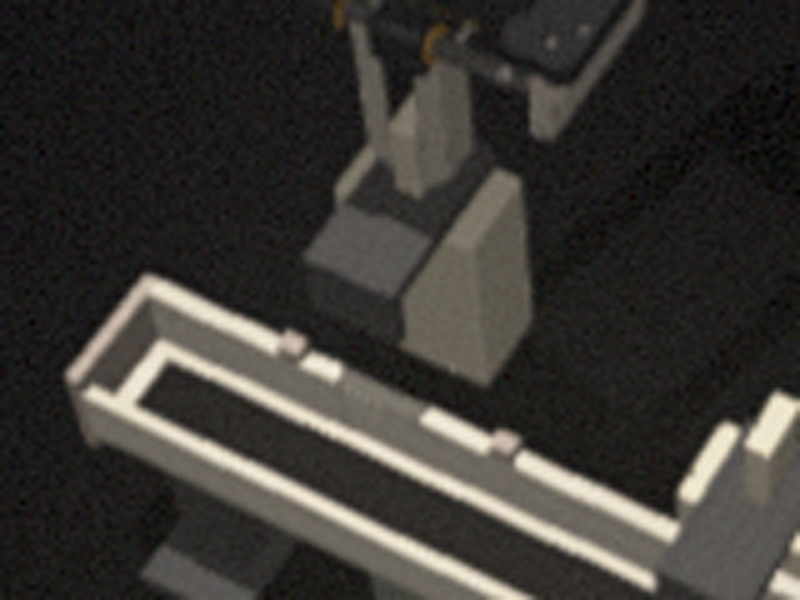

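View pics/top3.png

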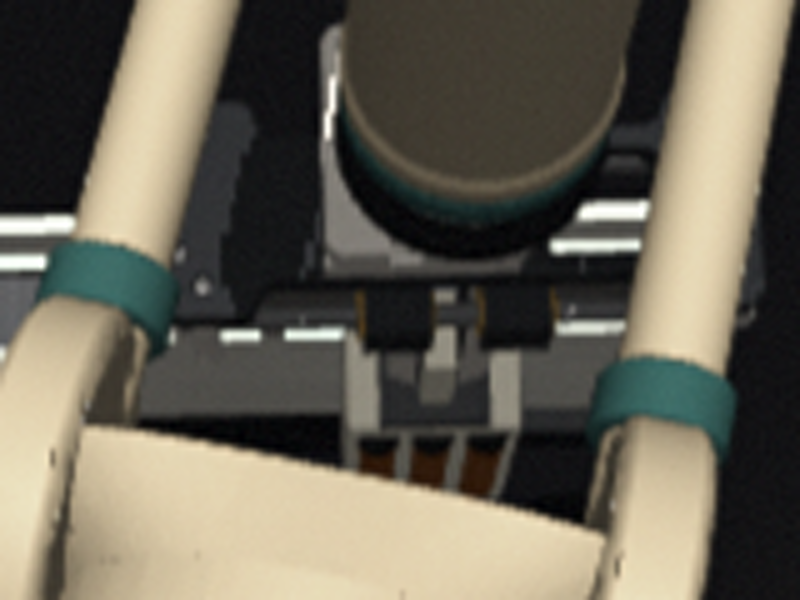

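Call:
jog_arm(
  rows=[
    [0,0,0,0.008,-0.0045,0,1],
    [0,0,0,0.008,-0.004,0,1],
    [0,0,0,0,0,0,1],
    [0,0,0,0,0,0.01,1],
    [0,0,0,0,0,0.01,1],
  ],
)

```text
time_s: 8.1
ee_pos: [0.6295, -0.0584, 0.4138]
eef_rot: [[1.0, 0.018, -0.0], [0.018, -1.0, -0.0], [-0.0, 0.0, -1.0]]
wrist_force: [0.3, 0.4, -2.7]
gripper_width: 0.124
```

Call:
jog_arm(
  rows=[
    [0,0,0,0,0,0.01,1],
    [0,0,0,0,0,0.01,1],
    [0,0,0,0,0,0,1],
    [0,0,0,0,0,0,1],
    [0,0,0,0,0,0,1],
  ],
)

```text
time_s: 8.6
ee_pos: [0.6297, -0.0586, 0.3952]
eef_rot: [[1.0, 0.017, 0.001], [0.017, -1.0, -0.0], [0.001, 0.0, -1.0]]
wrist_force: [0.2, 0.1, -3.6]
gripper_width: 0.13
```

```bash
python3 look.py 4
```

```text
scene 182 183
scene carrier_grip 0.71 [ 0.6271 -0.0546  0.2068] [269.6851 230.547 ]
scene hook_tip 0.89 [ 0.6844 -0.0575  0.1539] [254.7896 266.1601]
scene bay 0.75 [ 0.6617 -0.0593  0.1367] [260.9152 262.0701]
top 270 96
top carrier_grip 0.9 [ 0.6313 -0.0626  0.2125] [353.2919 161.7573]
9.0 [ 0.6296 -0.0585  0.3948] 0.12096594628115981 [ 0.6425 -0.0182 -3.7651]
1.0071470851807962 [0.0004 0.     0.    ]
```

View pics/scene4.png

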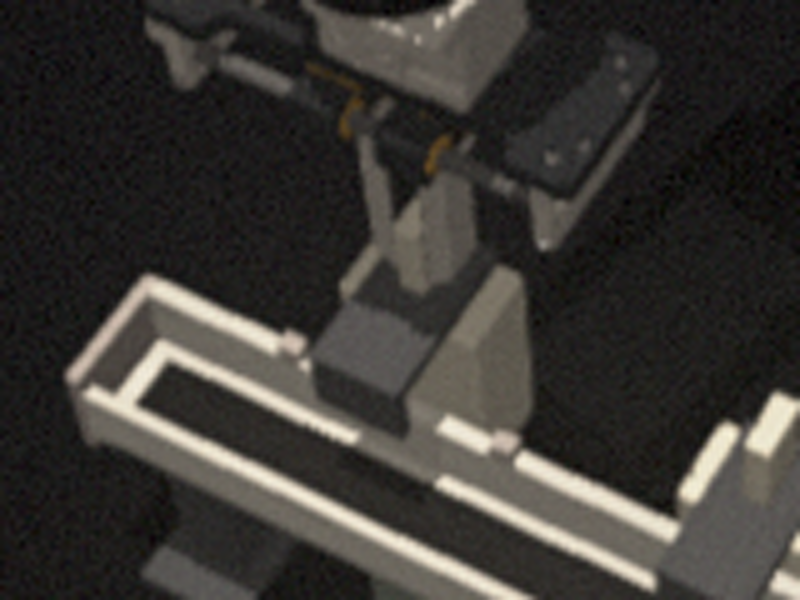

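View pics/top4.png

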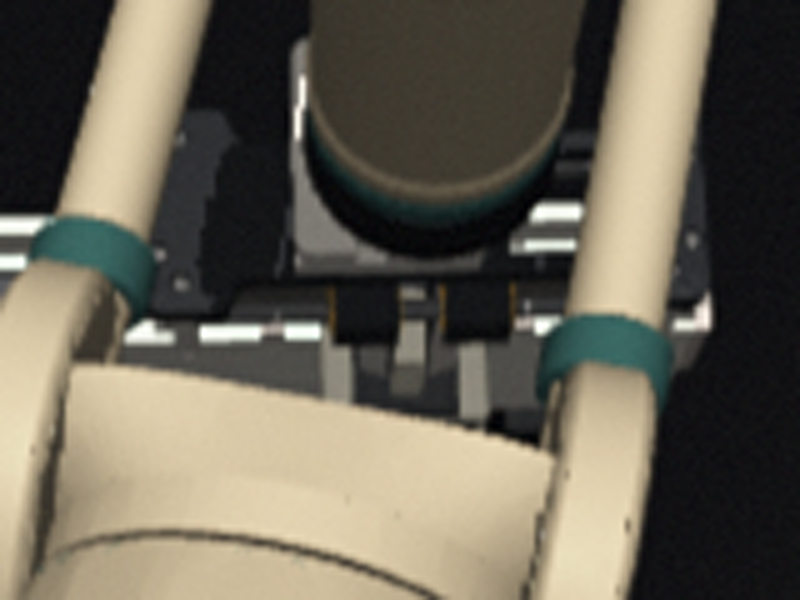

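The hook end is over the channel behind the lip, between the two stops. I'll lower it.

Call:
jog_arm(
  rows=[
    [0,0,0,0,0,0.008,1],
    [0,0,0,0,0,0.008,1],
    [0,0,0,0,0,0.008,1],
    [0,0,0,0,0,0.008,1],
    [0,0,0,0,0,0,1],
  ],
)

```text
time_s: 9.5
ee_pos: [0.6291, -0.0584, 0.3607]
eef_rot: [[1.0, 0.018, -0.004], [0.018, -1.0, 0.001], [-0.004, -0.001, -1.0]]
wrist_force: [-0.2, -0.8, -4.1]
gripper_width: 0.123
```

Call:
jog_arm(
  rows=[
    [0,0,0,0,0,0.004,1],
    [0,0,0,0,0,0.004,1],
    [0,0,0,0,0,0.002,1],
    [0,0,0,0,0,0,1],
    [0,0,0,0,0,0,1],
  ],
)

```text
time_s: 10.0
ee_pos: [0.6296, -0.0585, 0.3528]
eef_rot: [[1.0, 0.018, 0.0], [0.018, -1.0, -0.0], [0.0, 0.0, -1.0]]
wrist_force: [0.3, -0.2, -3.2]
gripper_width: 0.129
```

```bash
python3 look.py 5
```

```text
scene 182 183
scene carrier_grip 0.91 [ 0.6234 -0.0544  0.1607] [272.2915 242.7059]
scene hook_tip 0.85 [ 0.6832 -0.0584  0.1118] [256.5693 276.6764]
scene bay 0.9 [ 0.6597 -0.0604  0.1327] [261.1697 262.2248]
top 270 96
top carrier_grip 0.58 [ 0.6324 -0.0608  0.1676] [351.3407 169.1039]
10.4 [ 0.6296 -0.0585  0.3527] 0.12671661049007557 [-0.2423  0.8303 -3.2003]
1.006204921241557 [0.0004 0.     0.    ]
```

View pics/scene5.png

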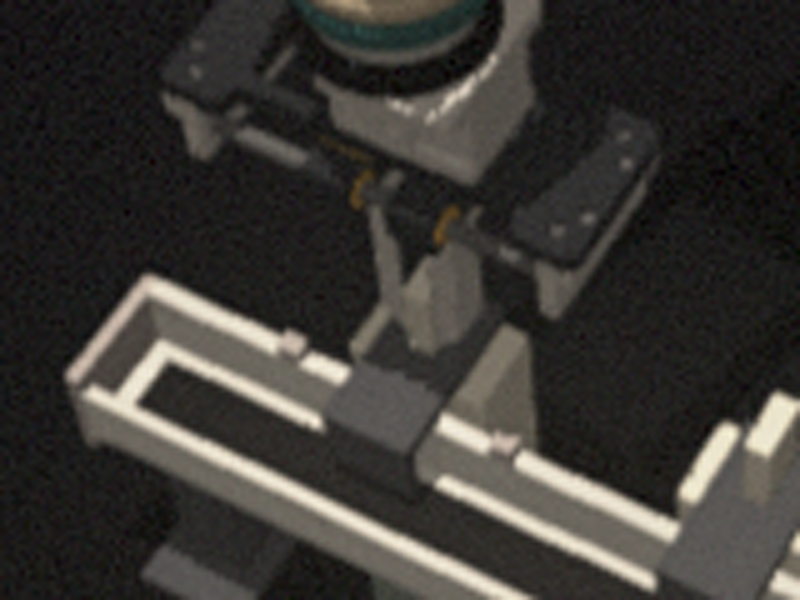

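The hook end is now in the channel between the stops. About 3 mm remain before the plate rests on the lip, so I'll step down while watching the force.

Call:
jog_arm(
  rows=[
    [0,0,0,0,0,0.001,1],
    [0,0,0,0,0,0.001,1],
    [0,0,0,0,0,0.0005,1],
    [0,0,0,0,0,0,1],
    [0,0,0,0,0,0,1],
  ],
)

```text
time_s: 10.9
ee_pos: [0.6296, -0.0585, 0.3502]
eef_rot: [[1.0, 0.018, -0.0], [0.018, -1.0, -0.0], [-0.0, 0.0, -1.0]]
wrist_force: [0.4, 0.2, -1.9]
gripper_width: 0.128
```

Call:
jog_arm(
  rows=[
    [0,0,0,0,0,0.0005,1],
    [0,0,0,0,0,0.0005,1],
    [0,0,0,0,0,0,1],
    [0,0,0,0,0,0,1],
    [0,0,0,0,0,0,1],
  ],
)

```text
time_s: 11.4
ee_pos: [0.6294, -0.0585, 0.35]
eef_rot: [[1.0, 0.018, 0.001], [0.018, -1.0, -0.0], [0.001, 0.0, -1.0]]
wrist_force: [-3.4, 0.2, 6.0]
gripper_width: 0.13
```

The wrist force went from -3 N to +6 N at TCP z = 0.350, which is the expected seating height, so the plate rests on the lip. I'll ease off and open.

Call:
jog_arm(
  rows=[
    [0,0,0,0,0,-0.0005,1],
    [0,0,0,0,0,0,1],
    [0,0,0,0,0,0,0.6],
    [0,0,0,0,0,0,0.4],
    [0,0,0,0,0,0,0.2],
  ],
)

```text
time_s: 11.9
ee_pos: [0.6299, -0.0586, 0.3492]
eef_rot: [[1.0, 0.018, 0.0], [0.018, -1.0, -0.0], [0.0, 0.0, -1.0]]
wrist_force: [-1.0, 0.2, -0.0]
gripper_width: 0.333
```

Call:
jog_arm(
  rows=[
    [0,0,0,0,0,0,0.1],
    [0,0,0,0,0,0,0],
    [0,0,0,0,0,0,0],
    [0,0,0,0,0,0,0],
    [0,0,0,0,0,0,0],
  ],
)

```text
time_s: 12.4
ee_pos: [0.6296, -0.0585, 0.3496]
eef_rot: [[1.0, 0.018, 0.0], [0.018, -1.0, -0.0], [0.0, 0.0, -1.0]]
wrist_force: [-0.6, -0.9, -0.4]
gripper_width: 0.498
```

```bash
python3 look.py 6
```

```text
scene 182 183
scene carrier_grip 0.86 [ 0.6242 -0.0591  0.16  ] [270.1153 242.2538]
scene hook_tip 0.86 [ 0.687  -0.0553  0.1106] [256.8747 279.    ]
scene bay 0.77 [ 0.659  -0.0618  0.1352] [260.6705 261.0144]
scene bay 0.23 [ 0.6868 -0.0553  0.1122] [256.8652 278.4996]
top 270 96
top carrier_grip 0.75 [ 0.6268 -0.0577  0.1636] [349.6764 172.5297]
12.8 [ 0.6296 -0.0585  0.3497] 0.4999320149464821 [-0.8814 -0.1285  0.5982]
1.0044689066805048 [0.0004 0.     0.    ]
```

View pics/scene6.png

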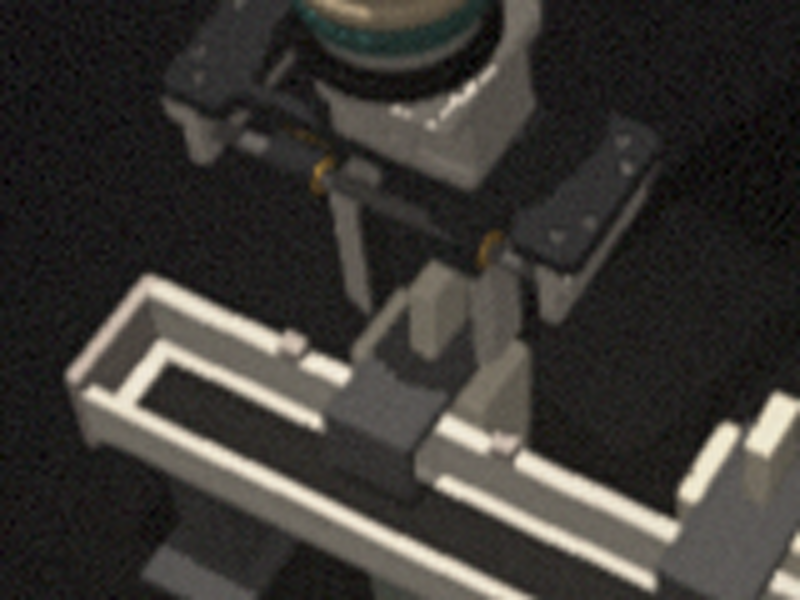

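The fingers are clear on both sides of the tab and the carrier hangs with a slight lean. I'll retreat straight up.

Call:
jog_arm(
  rows=[
    [0,0,0,0,0,-0.01,0],
    [0,0,0,0,0,-0.02,0],
    [0,0,0,0,0,-0.03,0],
    [0,0,0,0,0,-0.03,0],
    [0,0,0,0,0,-0.02,0],
  ],
)

```text
time_s: 13.3
ee_pos: [0.6296, -0.0585, 0.463]
eef_rot: [[1.0, 0.018, 0.004], [0.018, -1.0, -0.001], [0.004, 0.001, -1.0]]
wrist_force: [0.4, -1.0, -0.1]
gripper_width: 0.502
```

Call:
jog_arm(
  rows=[
    [0,0,0,-0.02,0,-0.01,0],
    [0,0,0,-0.04,0,0,0],
    [0,0,0,-0.04,0,0,0],
    [0,0,0,-0.04,0,0,0],
    [0,0,0,-0.02,0,0,0],
  ],
)

```text
time_s: 13.8
ee_pos: [0.4665, -0.0609, 0.4708]
eef_rot: [[1.0, 0.017, 0.0], [0.017, -1.0, -0.0], [0.0, 0.0, -1.0]]
wrist_force: [0.5, -0.8, 0.9]
gripper_width: 0.505
```

Call:
jog_arm(
  rows=[
    [0,0,0,0,0,0,0],
    [0,0,0,0,0,0,0],
    [0,0,0,0,0,0,0],
    [0,0,0,0,0,0,0],
    [0,0,0,0,0,0,0],
  ],
)

```text
time_s: 14.3
ee_pos: [0.4705, -0.0614, 0.4693]
eef_rot: [[1.0, 0.018, -0.001], [0.018, -1.0, 0.0], [-0.001, -0.0, -1.0]]
wrist_force: [-0.3, -0.2, 0.1]
gripper_width: 0.499
```

```bash
python3 look.py 7; python3 look.py 8; python3 - <<'E'
from h import *
a=ctrl.camera("top");cv2.imwrite("pics/full9.png",a)
for n in("jar_mid","plain_grip"):
  ctrl.camera("scene")
  for d in ctrl.landmark_of(n,"scene"): print(n,d["p"],w("scene",d["location"]))
E
```

```text
scene 182 183
scene carrier_grip 0.83 [ 0.626 -0.058  0.157] [270.2103 243.9822]
scene hook_tip 0.72 [ 0.6846 -0.0593  0.1117] [255.817  277.0304]
scene bay 0.77 [ 0.6588 -0.0589  0.1336] [261.9819 261.9409]
top 270 96
14.7 [ 0.4696 -0.0613  0.4696] 0.4999972370329533 [-1.1081  0.6458 -0.3083]
1.004598359076621 [ 0.1604  0.     -0.    ]
scene 182 183
scene carrier_grip 0.76 [ 0.624  -0.0574  0.1569] [270.9864 243.3839]
scene hook_tip 0.67 [ 0.6842 -0.0573  0.1113] [256.7955 277.3779]
scene bay 0.58 [ 0.6586 -0.0592  0.135 ] [261.8383 261.467 ]
top 270 96
15.1 [ 0.4696 -0.0613  0.4697] 0.5005063017924942 [ 0.411  -0.3306  0.1511]
1.0046797909698406 [0.1605 0.     0.    ]
jar_mid 0.64 [0.39010724 0.03597982 0.04151408]
jar_mid 0.42 [0.42185244 0.23491345 0.12530206]
plain_grip 0.7 [0.4265251  0.2380319  0.12526362]
plain_grip 0.47 [ 0.68555266 -0.05718828  0.10801771]
```

View pics/scene8.png

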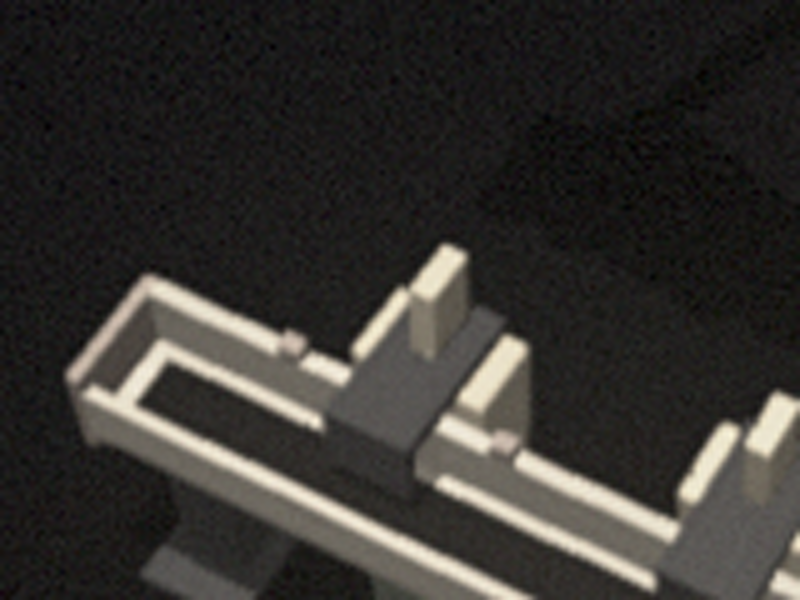

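View pics/full9.png

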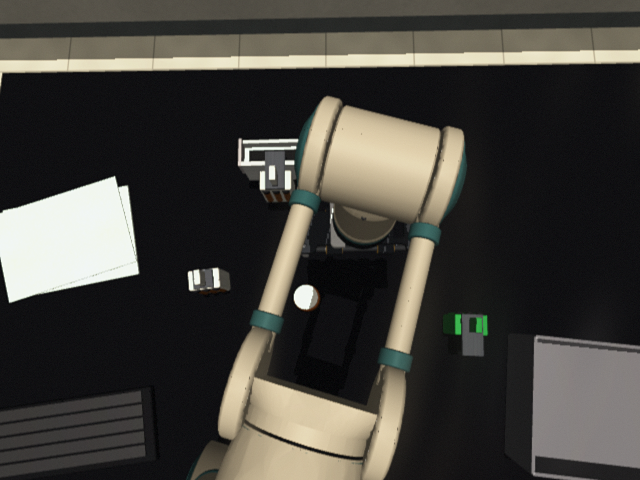

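The carrier hangs in the bay between the stops, and the last two looks agree. Its tip is about 25 mm behind the lip, 23 mm below the top and 1-2 mm off centre. The jar (306,297) and the plain carrier (208,280) have not moved. I'm handing in.

```bash
python3 -c "
from rig import ctrl
print(ctrl.sign_off(), ctrl.get_obs()['time_s'])"
```

```text
the job is handed in; nothing more can be done
the job is handed in; nothing more can be done
```

The white hooked carrier now hangs on the rail's lip in the free bay, let go, and the job is handed in at about 15 s of the 40 s allowed. The sign-off gives no verdict.

- **What I did:** I gripped the carrier by its tab, lifted it, turned it square to the rail and lowered the hook's end behind the lip. I let go only once the wrist force showed the plate resting on the lip (it went from about -3 N to +6 N), then moved the arm clear.
- **Where it hangs:** In the last two looks, 0.4 s apart, the hook's end was about 25 mm behind the lip's middle, 22–24 mm below its top and 2 mm or less from the bay's middle. It was still to within measuring error. The lean looked slight, roughly 5–10 degrees, which I judged from the points and the picture and did not measure exactly.
- **Bystanders:** The plain carrier and the jar show at the same pixels as at the start. One late network reading put the jar about 7 mm to the side, but the picture does not show it moved.
- **Weak checks:** The arm hid the bay from the top camera in the last looks, so the final position comes from the scene camera alone. The networks also gave a few false reports, such as the green carrier and the hook taken for the plain carrier's tab, and I set these aside.

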